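Refit the volume knob of the lounge radio and hold it pressed

TASK

The radio's volume control has come apart. Lay the loose square dial plate over the shaft, flat on the grey square plinth on top of the radio with its edges in line with the plinth's, and let go of it; then take the knob, turn it so that the flat in its bore matches the flat of the D-shaft, push it fully home and, without forcing it, press the shaft down to the bottom of its travel as for a long press. Finish while still holding the knob pressed down, and leave the other things on the sideboard where they are.

Things in the scene. Friction and masses are not known exactly. Their poses are not given: they have to be found in the camera images.
- radio: walnut table radio, fixed, 240 mm wide (y), 150 mm deep (x), black top panel 95 mm above the sideboard; origin under its centre, x from the slatted front to the back, z up. On top: the grey square plinth, a display, preset keys (4 mm high, over 70 mm from the plinth's centre), a folded aerial (7 mm high, 77 mm behind it).
- dial_seat (a point): centre of the top face of the plinth, a grey block 56 x 56 mm, 6 mm high, on the radio's top; 101 mm above the sideboard. z up, x and y along the plinth's edges (as the radio's). In its middle stands a round brass bush, 15 mm in diameter, 5 mm high, bevelled on top, with the D-shaft rising through it.
- shaft_tip (a point): centre of the top end of the upright dark steel D-shaft (on the axis of its round part), 25 mm above the plinth's top when not pressed: 10 mm in diameter, one bright flat along its length 1 mm from the axis (6 mm thick across the flat). z up, x points out of the flat. It turns about z against light friction (0.03 N m), stays where left, and goes down 3 mm as a push switch.
- dial_push (a joint): how far the shaft is pressed down, m: 0 at rest, 0.003 at the bottom. A spring holds it up: it begins to move at 4 N, reaches the bottom at 10 N, and comes up again when let go.
- plate_center (a point): middle of the loose dial plate: brushed aluminium, 56 x 56 mm, 6 mm thick, 50 g, round hole 18 mm in diameter in the middle that passes over shaft and bush (1.5 mm play), fine black ticks on top. z up, x and y along its edges; any quarter turn serves. Starts flat on the sideboard. Seated on the plinth, this point is 3 mm above dial_seat.
- knob_center (a point): middle of the loose knob, half-way up: black cylinder, 40 mm in diameter, 26 mm high, 45 g, standing on the sideboard, bore below. z up, x along the white pointer on its top; the bore's flat is on that side. Fully home, this point is 1 mm below shaft_tip and the knob's underside 5 mm above the plate (2 mm when pressed to the bottom).
- knob_flat (a point): point on the flat of the knob's D-bore, at the bore's mouth in the knob's underside: 13 mm below knob_center and 1.7 mm to its +x side; axes as there. The bore is 14 mm deep, 11.5 mm in diameter, its flat 1.7 mm from the axis (0.7 mm play round the shaft); mouth bevelled (1.2 mm wide round, 0.5 mm on the flat). Fully home, its ceiling rests on the shaft's end.
- pencil_cup: red plastic pencil cup with pencils, 75 mm in diameter, 165 mm high with the pencils, loose; origin under its centre. Leave alone.
- ashtray: square glass ashtray with keys in it, 130 x 130 mm, 34 mm high, loose; origin under its centre. Leave alone.
- hedgehog: brown ceramic hedgehog figurine, about 100 mm long, 63 mm high, loose; origin under its middle. Leave alone.
- remote: black remote control lying flat, 45 x 150 mm, 16 mm high, loose; origin under its centre, long side along its y. Leave alone.
There are look-alikes about, which are no part of the job. Of the things like the part that bears plate_center, leave any that is blue or green; of the rest the larger one is meant.

How it is judged (in metres and radians):
On the way, in this order (a step that is already met when the one before it is completed fails the run):
1. the dial plate lies flat on the plinth, square with it, and is let go (horizontal distance between plate_center and dial_seat below 0.003 m and z of plate_center in the frame of dial_seat below 0.0045 m and angle between plate_center's own z axis and vertical below 0.06 rad and (angle between the x axis of plate_center and the x axis of dial_seat, either way round below 0.12 rad or angle between the x axis of plate_center and the y axis of dial_seat, either way round below 0.12 rad) and contact force between dial_plate and the fingers below 0.3 N), for 0.2 s.
2. the knob is fully home on the D-shaft, flat to flat (horizontal distance between knob_center and shaft_tip below 0.0025 m and z of knob_center in the frame of shaft_tip below 0.001 m and angle between the x axis of knob_center and the x axis of shaft_tip, either way round below 0.3 rad and angle between knob_center's own z axis and vertical below 0.1 rad and x of knob_flat in the frame of shaft_tip above 0 m), for 0.2 s.
At the end, for the whole second after the job is handed in: Plate flat on the plinth (centre within 3 mm, square within 7 degrees); knob home on the D-shaft, flats matched (centre within 2.5 mm, height 2 mm, 17 degrees); the robot still touches the knob with over 2 N and keeps the shaft pressed at least 2.2 of its 3 mm through the last second (all of step 2 and horizontal distance between plate_center and dial_seat below 0.003 m and z of plate_center in the frame of dial_seat below 0.0045 m and angle between plate_center's own z axis and vertical below 0.06 rad and (angle between the x axis of plate_center and the x axis of dial_seat, either way round below 0.12 rad or angle between the x axis of plate_center and the y axis of dial_seat, either way round below 0.12 rad) and value of joint dial_push above 0.0022 m and (contact force between knob and the fingers above 2 N or contact force between knob and the arm above 2 N)); the arm keeps its last pose, push and grip.
It fails at once if the shaft is forced: the knob bears on it with more than 80 N (contact force between knob and dial_shaft above 80 N).
It fails at once if a bystander (pencil cup, ashtray, hedgehog or remote control) is moved by more than 3 cm or tipped (distance of any of pencil_cup, ashtray, hedgehog, remote from where it was at the start of the episode above 0.03 m or angle between any of pencil_cup, hedgehog's own z axis and vertical above 0.4 rad).
It also fails if it takes over 64 s, if anything falls off the work surface, if the arm or the gripper's body presses on something with over 40 N, if the wrist force passes 120 N, or if a joint passes its speed limit or range.

ROBOT

A 7-joint arm with a two-finger parallel gripper is mounted at the origin on the work surface. World frame = base frame: x ahead of the robot, y to its left, z up, the work surface at z = 0. Lengths are in m, angles in degrees, forces in N, time in s.
With the tool pointing down it reaches from about 0.4 to 0.85 m from the base axis. Payload 10.4 kg.
Tool frame: the origin (TCP) lies between the finger pads; the fingertips stand 11 mm ahead of it and the grasp point (between the pads) lies 8 mm behind it; z points along the fingers, y is the line along which they close (so a half turn about z gives the same grasp; the last joint's range is limited). The gripper opens to 85 mm and grips with 20 to 120 N. Pads are 22 mm wide; open, the fingers measure 114 mm over their backs; the gripper's body (76 mm by 85 mm) begins 54 mm behind the grasp point. The pads swing forward as they close: fully open they stand 13 mm farther back than shut.
Start: joints at [66.83, 19.034, -3.707, 83.658, 1.238, 77.344, -5.071], TCP at [0.233, -0.58, 0.242] pointing down, gripper open.
Joint ranges: [-148.97, 148.97], [-28.65, 121.19], [-84.17, 76.75], [9.2, 138.47], [-72.65, 252.65], [3.7, 117.97], [-149.18, 149.18]. Speed limits (degrees/s): [127.2, 127.2, 159.86, 159.86, 180, 180, 180].

INTERFACE

Orientations are given as [roll, pitch, yaw] about the fixed x, y, z axes, in that order (R = Rz(yaw) Ry(pitch) Rx(roll)).
In Python, from workcell import manip, vision gives the robot as it stands. Calls block until the motion is done:
- manip.move_ptp(position, orientation): joint-space move of the TCP to a pose.
- manip.movel(position, frame=None, feed=0.15, contact_N=None): straight line of the TCP; frame=None keeps the orientation; feed is the mean speed in m/s. With contact_N (N) it stops when the force on the tool has changed by that much, and returns True; else False.
- manip.movej(angles): joint-space move.
- manip.gripper_to(opening): finger opening in m; the grip force is fixed at half the most; returns when the fingers have stopped.
- manip.pause(seconds).
- manip.inverse_kinematics(position, orientation): joint angles nearest the present ones, or None.
- manip.get_state(): the state.
- vision.snapshot(name): name is "scene" or "top" or "wrist"; returns the picture (480x640x3 uint8, red, green, blue); there is no depth.
- vision.camera_params(name): a dict with "camera_matrix" (3x3 intrinsics, pixels), "eye" and "orientation" of the camera in the world; the wrist camera has in their place "mount" (4x4, takes a point from camera to tool coordinates, whose origin is the TCP and whose axes are the flange's). Camera axes: x right, y up, looking along -z (the intrinsics and any distortion apply to the point x, -y, -z); pixel columns grow to the right and rows downward; lengths in m; the calibration is good to about 2 mm. A picture is of the moment at which its call begins: read the wrist's pose just before it. camera_params takes no time and is no camera call.
A pose or a line that the arm cannot do raises manip.IKError and nothing moves.
- manip.hand_in(): hands the job in; it is judged then, once.
Trained networks look in the newest picture that a camera, given by its name, has taken for a name from the list of things; names that differ only in an ending like _2 or _b are one class to them, and where a whole thing is asked for, a point or a joint stands for the part that bears it (a point fixed in the world has none). Each returns a list of dicts, best first, with "confidence" (0 to 1); they miss things now and then, are a little off and sometimes report something else, mostly with a low value. They report only what shows in the picture. A call takes as long as a camera call. They do not tell look-alikes from the thing itself.
- vision.masks_of(query, camera): "region" (480x640 bool, what is visible of it) and "extent" ([left, top, width, height] in pixels, round what is visible of it).
- vision.spot_point(query, camera): "position" ([row, column] in pixels: a listed point, or the origin of a listed thing).
The state is a dict: "clock": time; "q": joint angles; "joint_vel": joint speeds; "effort": joint torques, N m; "position": TCP position; "tcp_rot": TCP orientation; "contact_force": force on the tool from outside, world axes, zero at the start; "torque": the same for the moment, N m; "width": finger opening in m; "grip_force": force on a finger pad.
Only numpy, scipy, OpenCV 4.12 (cv2) and the standard library are available. Lean on these libraries where they do the work, as an engineer would, in place of code of your own. Each camera call takes 0.05 s, during which the arm holds its last target. There are 200 camera calls.

## Working session

There is one attempt and no reset: what is moved stays moved. The work goes in short steps, each a Python script; the robot and the scene stay as the last script left them, time stands still between calls to the robot, and variables do not carry over. Pictures are saved under pics/ and viewed, at most 10 in all, crops included, and the job is handed in when it is done.

```bash
ls; mkdir -p pics; cat > h.py <<'E'
import numpy as np, cv2
from scipy.spatial.transform import Rotation as R
from workcell import manip, vision
def cam(name, st=None):
    p=vision.camera_params(name); K=np.array(p["camera_matrix"],float)
    if "mount" in p:
        st=st or manip.get_state(); M=np.array(p["mount"])
        T=np.eye(4); T[:3,:3]=R.from_euler('xyz',st["tcp_rot"],degrees=True).as_matrix(); T[:3,3]=st["position"]
        T=T@M; return K,T[:3,:3],T[:3,3],p
    o=np.array(p["orientation"],float)
    Rm=o if o.shape==(3,3) else R.from_euler('xyz',o,degrees=True).as_matrix()
    return K,Rm,np.array(p["eye"],float),p
def save(img,f): cv2.imwrite("pics/"+f,img[:,:,::-1])
E
python3 - <<'E'
from h import *
print(manip.get_state())
for n in ("scene","top","wrist"):
    print(n,vision.camera_params(n))
a=vision.snapshot("scene"); b=vision.snapshot("top")
save(a,"s0.png"); save(b,"t0.png")
for c in("scene","top"):
  for q in("radio","plate_center","knob_center","dial_seat","shaft_tip","pencil_cup","ashtray","hedgehog","remote","knob_flat"):
    print(c,q,[(np.round(d["position"],1).tolist(),round(d["confidence"],2)) for d in vision.spot_point(q,c)])
E
```

```text
pics
{'clock': 0.0, 'q': array([66.82922137, 19.07318555, -3.70864047, 83.70723156,  1.23425478,
       77.34226166, -5.07097188]), 'joint_vel': array([-0.05486118,  0.09907124,  0.04466112, -0.0319783 , -0.01040481,
       -0.07962112, -0.0345694 ]), 'effort': array([ 6.76490663e-05, -6.25454664e+01,  4.90926986e-02, -3.91605484e+01,
        1.61802809e-02,  9.92187095e-03, -1.60372888e-07]), 'position': array([ 0.23276526, -0.57964415,  0.24149255]), 'tcp_rot': array([-1.79916960e+02,  6.43065627e-05,  2.18776150e+01]), 'contact_force': array([ 0.21485344,  0.78499768, -0.0803905 ]), 'torque': array([ 0.01157664,  0.04574894, -0.04116249]), 'grip_force': 0.0, 'width': 0.0856410754890549}
scene {'camera_matrix': array([[497.0801218 ,   0.        , 319.16039497],
       [  0.        , 497.0801218 , 232.50500161],
       [  0.        ,   0.        ,   1.        ]]), 'eye': array([1.16528864, 0.47933213, 0.8074508 ]), 'orientation': array([ 4.89478995e+01, -1.12949655e-01,  1.26724952e+02])}
top {'camera_matrix': array([[448.46623924,   0.        , 315.03199793],
       [  0.        , 
[... 1064 characters left out ...]
 pencil_cup [([250.5, 149.9], 0.94)]
scene ashtray [([215.9, 330.4], 0.9)]
scene hedgehog [([396.4, 408.3], 0.87), ([200.2, 235.3], 0.46)]
scene remote [([249.6, 398.1], 0.56), ([198.0, 237.7], 0.47)]
scene knob_flat [([203.2, 235.2], 0.52), ([233.2, 277.4], 0.52)]
top radio [([212.4, 314.5], 0.92)]
top plate_center [([249.9, 175.6], 0.74), ([270.7, 204.3], 0.64), ([227.5, 210.9], 0.61)]
top knob_center [([261.5, 424.0], 0.68)]
top dial_seat []
top shaft_tip [([178.2, 199.3], 0.61)]
top pencil_cup [([171.5, 439.4], 0.73)]
top ashtray [([299.8, 349.6], 0.9)]
top hedgehog [([178.9, 196.3], 0.83), ([262.5, 424.0], 0.16)]
top remote [([289.6, 271.2], 0.93)]
top knob_flat [([260.5, 424.4], 0.56)]
```

View pics/s0.png

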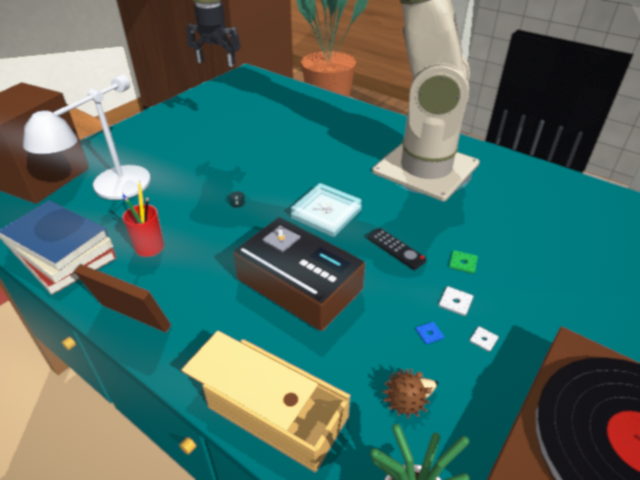

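View pics/t0.png

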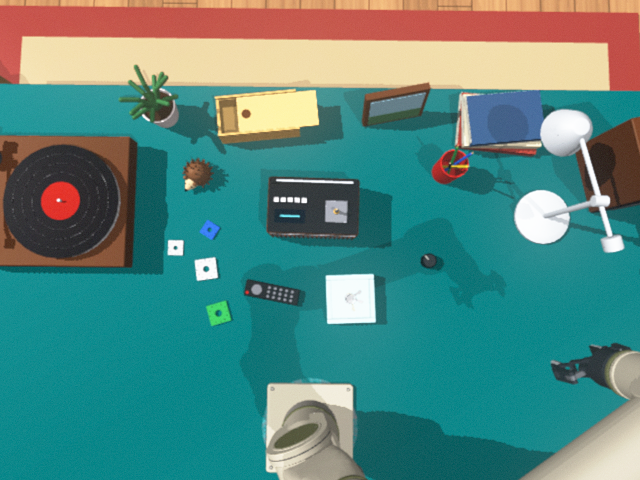

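The scene view shows the larger white plate at about (456,300), a smaller one at (484,339), the knob at (237,199), and the plinth and shaft at (281,237). In the top view they are at (206,268), (176,248), (429,261) and (336,211). I'll triangulate these, then look closer with the wrist camera.

```bash
cat >> h.py <<'E'
def ray(c,u,v):
    K,Rm,e,_=c; d=np.linalg.inv(K)@[u,v,1]; d=Rm@[d[0],-d[1],-d[2]]
    return e,d/np.linalg.norm(d)
def tri(obs):  # [(cam,u,v)]
    A=np.zeros((3,3)); b=np.zeros(3); rs=[ray(*o) for o in obs]
    for e,d in rs:
        P=np.eye(3)-np.outer(d,d); A+=P; b+=P@e
    x=np.linalg.solve(A,b)
    return x,[np.linalg.norm((np.eye(3)-np.outer(d,d))@(x-e)) for e,d in rs]
def onz(c,u,v,z):
    e,d=ray(c,u,v); return e+d*(z-e[2])/d[2]
def proj(c,X):
    K,Rm,e,_=c; p=Rm.T@(np.asarray(X)-e); p=np.array([p[0],-p[1],-p[2]]); q=K@p; return q[:2]/q[2]
E
python3 - <<'E'
from h import *
S=cam("scene");T=cam("top")
for n,a,b in(("plate",(456.1,297.5),(206,268.5)),("small",(484,339),(176,248)),("knob",(236,199.5),(426.5,261)),("tip",(279.7,230),(336,211)),("remote",(398,249),(271.2,289.6)),("ash",(326,212),(350,300)),("hog",(408,396),(197,178))):
    x,r=tri([(S,*a),(T,*b)]); print(n,x.round(4),np.round(r,4))
for q in [(0.5,0.23,0.2),(0.55,-.03,.3),(.42,-.25,.2)]:
  for y in (0,90,-90,180):
    print(q,y,manip.inverse_kinematics(q,[180,0,y]))
E
```

```text
plate [0.4233 0.2914 0.0088] [0. 0.]
small [ 0.4799  0.3802 -0.0038] [0.0002 0.0002]
knob [ 0.4523 -0.321   0.0078] [0.0036 0.0036]
tip [ 0.572  -0.0633  0.1173] [0.0024 0.0024]
remote [0.3656 0.1132 0.0073] [0.003 0.003]
ash [ 0.3412 -0.109  -0.0034] [0.0018 0.0018]
hog [ 0.6806  0.3238 -0.0022] [0.0035 0.0035]
(0.5, 0.23, 0.2) 0 [  21.18886223   21.8954523   -61.52243132   96.05703853   19.93234085
   74.05435811 -134.18902486]
(0.5, 0.23, 0.2) 90 [ 28.35966748  28.73160231 -73.86428609  95.80682464  28.26477266
  77.19534218 -50.17623341]
(0.5, 0.23, 0.2) -90 [ 26.80702169  26.73765395 -70.8147855   95.85749883  25.9453897
  76.21849094 131.48173139]
(0.5, 0.23, 0.2) 180 [ 28.40381975  28.79526936 -73.95621023  95.80541419  28.33759374
  77.22734052  39.77186962]
(0.55, -0.03, 0.3) 0 [ 30.79880882  11.40622042 -37.27131302  88.32063937   6.93632674
  82.6124074  -96.81939226]
(0.55, -0.03, 0.3) 90 [ 34.24913862  12.09351223 -41.48069895  88.15715351   8.04066876
  82.79422859  -7.60952404]
(0.55, -0.03, 0.3) -90 None
(0.55, -0.03, 0.3) 180 [ 38.08687433  13.00499833 -46.28173679  87.98232326   9.43046297
  83.0430168   81.39660624]
(0.42, -0.25, 0.2) 0 [ 41.91521406   4.54571093 -17.20563405 106.30158415   1.43548821
  69.36126517 -65.74554538]
(0.42, -0.25, 0.2) 90 [ 51.18066737   5.2595815  -26.94183029 105.85306446   2.54185004
  69.47401788  23.44459235]
(0.42, -0.25, 0.2) -90 [ -44.96817777    5.04266834   75.05568765  109.6924222    -5.21629745
   69.08344826 -148.10118365]
(0.42, -0.25, 0.2) 180 [ 56.46325227   5.76455923 -32.54186564 105.60891371   3.30549428
  69.55806919 112.89737075]
```

```bash
cat >> h.py <<'E'
def look(pos,rpy,f,queries,lin=False):
    if lin: manip.movel(pos,feed=0.2)
    else: manip.move_ptp(pos,rpy)
    manip.pause(0.15)
    st=manip.get_state(); im=vision.snapshot("wrist"); save(im,f); c=cam("wrist",st)
    out={q:[(np.round(d["position"][::-1],1).tolist(),round(d["confidence"],2)) for d in vision.spot_point(q,"wrist")[:3]] for q in queries}
    import pickle; pickle.dump(c,open("pics/"+f+".pkl","wb"))
    print(f,round(st["clock"],2),st["position"].round(4),st["tcp_rot"].round(2),out); return c,im,out
E
python3 - <<'E'
from h import *
import json
Q=["knob_center","knob_flat"]
look([.43,-.318,.16],[180,0,90],"k1.png",Q)
look([.49,-.318,.16],[180,0,90],"k2.png",Q,True)
Q=["shaft_tip","dial_seat"]
look([.60,-.063,.25],[180,0,90],"r1.png",Q)
look([.545,-.063,.25],[180,0,90],"r2.png",Q,True)
Q=["plate_center"]
look([.45,.29,.2],[180,0,90],"p1.png",Q)
look([.39,.29,.2],[180,0,90],"p2.png",Q,True)
k=np.hstack([cv2.imread(f"pics/{n}.png") for n in("k1","r1")]); k2=np.hstack([cv2.imread(f"pics/{n}.png") for n in("r2","p1")])
cv2.imwrite("pics/m1.png",cv2.resize(np.vstack([k,k2]),(800,600),interpolation=cv2.INTER_AREA))
E
```

```text
k1.png 2.52 [ 0.4295 -0.3194  0.1602] [1.7999e+02 2.0000e-02 8.9830e+01] {'knob_center': [([354.3, 220.1], 0.56)], 'knob_flat': [([356.4, 212.5], 0.85)]}
k2.png 3.27 [ 0.4892 -0.3185  0.16  ] [-1.7997e+02  1.0000e-02  8.9940e+01] {'knob_center': [([268.8, 219.3], 0.96)], 'knob_flat': [([270.0, 213.5], 0.7)]}
r1.png 4.7 [ 0.5996 -0.065   0.2494] [-1.7994e+02  2.0000e-02  8.9840e+01] {'shaft_tip': [([278.8, 222.6], 0.79), ([56.9, 237.3], 0.7)], 'dial_seat': [([280.1, 211.9], 0.93)]}
r2.png 5.42 [ 0.5456 -0.063   0.25  ] [ 1.7999e+02 -2.0000e-02  9.0000e+01] {'shaft_tip': [], 'dial_seat': [([356.4, 215.2], 0.67)]}
p1.png 7.11 [0.4508 0.2889 0.2   ] [1.7999e+02 1.0000e-02 8.9880e+01] {'plate_center': [([418.8, 205.7], 0.96), ([287.3, 198.9], 0.93), ([139.4, 245.2], 0.93)]}
p2.png 7.81 [0.3907 0.2897 0.2   ] [ 1.800e+02 -2.000e-02  8.994e+01] {'plate_center': [([360.6, 197.8], 0.82), ([493.5, 206.8], 0.77), ([212.2, 245.6], 0.76)]}
```

View pics/m1.png

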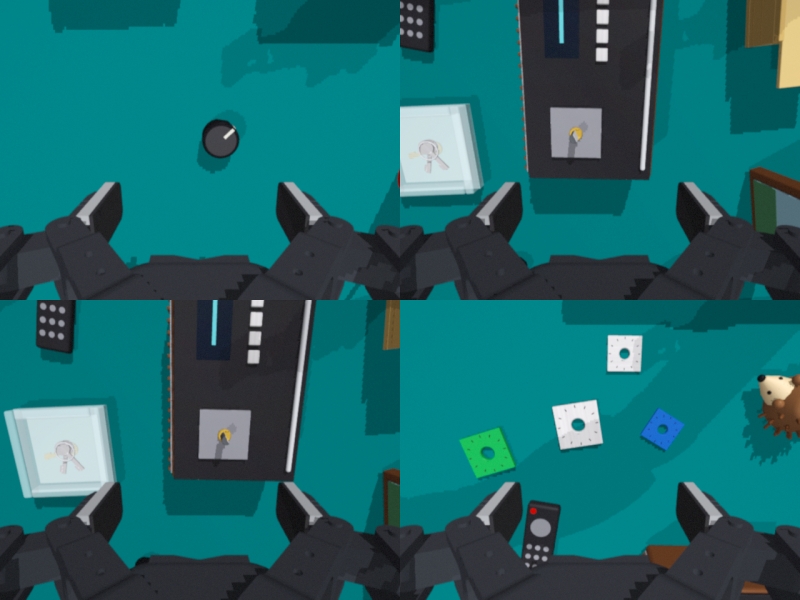

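The montage shows:
- **k1:** the knob at about (352,221), with its pointer up and to the right.
- **r1:** the plinth at (280,212), with the shaft in its brass bush.
- **p1:** the large white plate at (287,199). The green, blue and small white ones are the look-alikes.

Next I'll fit the contours.

```bash
cat > fit.py <<'E'
from h import *
import pickle
def ld(n): return cv2.imread(f"pics/{n}.png"), pickle.load(open(f"pics/{n}.png.pkl","rb"))
def blob(mask,near):
    cs,_=cv2.findContours(mask.astype(np.uint8),cv2.RETR_EXTERNAL,cv2.CHAIN_APPROX_NONE)
    cs=[c for c in cs if cv2.contourArea(c)>80]
    return min(cs,key=lambda c:-cv2.pointPolygonTest(c,tuple(map(float,near)),True))
def square(c,cnt,z):
    P=np.array([onz(c,u+.0,v+.0,z)[:2] for u,v in cnt[:,0]])*1000
    (x,y),wh,a=cv2.minAreaRect(P.astype(np.float32))
    return np.array([x,y])/1000,np.round(wh,1),(a+45)%90-45
def hsv(im): return cv2.split(cv2.cvtColor(im,cv2.COLOR_BGR2HSV))
E
python3 - <<'E'
from fit import *
cents=[]
for n,p in(("p1",(287,185)),("p2",(360,185))):
    im,c=ld(n); h,s,v=hsv(im); m=(s<60)&(v>110); m=cv2.morphologyEx(m.astype(np.uint8),cv2.MORPH_OPEN,np.ones((3,3)))
    cn=blob(m,p); r=cv2.minAreaRect(cn); cents.append((c,*r[0])); print(n,r,square(c,cn,.006))
print("plate",tri(cents)); cents=[]
for n,p in(("r1",(262,235)),("r2",(338,240))):
    im,c=ld(n); print(im[p[1],p[0]]); h,s,v=hsv(im); m=(v>110)&(s<60)&(abs(im[:,:,0].astype(int)-im[p[1],p[0],0])<60); m=cv2.morphologyEx(m.astype(np.uint8),cv2.MORPH_CLOSE,np.ones((5,5)))
    m=cv2.morphologyEx(m,cv2.MORPH_OPEN,np.ones((5,5)))
    cn=blob(m,p); r=cv2.minAreaRect(cn); cents.append((c,*r[0])); print(n,r,square(c,cn,.101))
print("seat",tri(cents)); cents=[]
for n,p in(("k1",(352,221)),("k2",(268,220))):
    im,c=ld(n); cents.append((c,*[(354.3,220.1),(268.8,219.3)][n=="k2"]))
    print("knob z13",onz(c,*cents[-1][1:],.013))
print("knob",tri(cents))
o=[]
for n,p in(("k1",(352,221)),("k2",(268,220)),("r1",(279,212)),("r2",(356,215))):
    im,_=ld(n); x,y=p; o.append(cv2.resize(im[y-30:y+30,x-40:x+40],(400,300),interpolation=cv2.INTER_CUBIC))
cv2.imwrite("pics/m2.png",np.vstack([np.hstack(o[:2]),np.hstack(o[2:])]))
E
```

```text
p1 ((283.768798828125, 199.4971160888672), (71.16276550292969, 72.07511138916016), 81.25383758544922) (array([0.42480823, 0.29220795]), array([57. , 57.7]), 8.52059555053711)
p2 ((359.7286071777344, 200.19070434570312), (70.80784606933594, 72.58792877197266), 81.46923065185547) (array([0.42459839, 0.29227933]), array([57. , 57.8]), 8.555599212646484)
plate (array([0.42468531, 0.29367304, 0.01009625]), [np.float64(0.00011092026831990064), np.float64(0.00011092026831977528)])
[167 157 156]
r1 ((280.3592529296875, 211.9595947265625), (82.13632202148438, 79.28776550292969), 1.080924153327942) (array([ 0.57478198, -0.06205661]), array([56.4, 55.8]), -1.2585525512695312)
[164 152 152]
r2 ((358.9415283203125, 214.6320343017578), (81.0910873413086, 78.93607330322266), 1.2730300426483154) (array([ 0.57463452, -0.06204688]), array([56.4, 55.7]), -1.2789382934570312)
seat (array([ 0.57463492, -0.06038604,  0.10521852]), [np.float64(1.1433064854914602e-06), np.float64(1.1433064854667243e-06)])
knob z13 [ 0.45566899 -0.32138335  0.013     ]
knob z13 [ 0.45581627 -0.31969333  0.013     ]
knob (array([ 0.4557122 , -0.32067379,  0.01243635]), [np.float64(0.0008223242818650445), np.float64(0.0008223242818649845)])
```

View pics/m2.png

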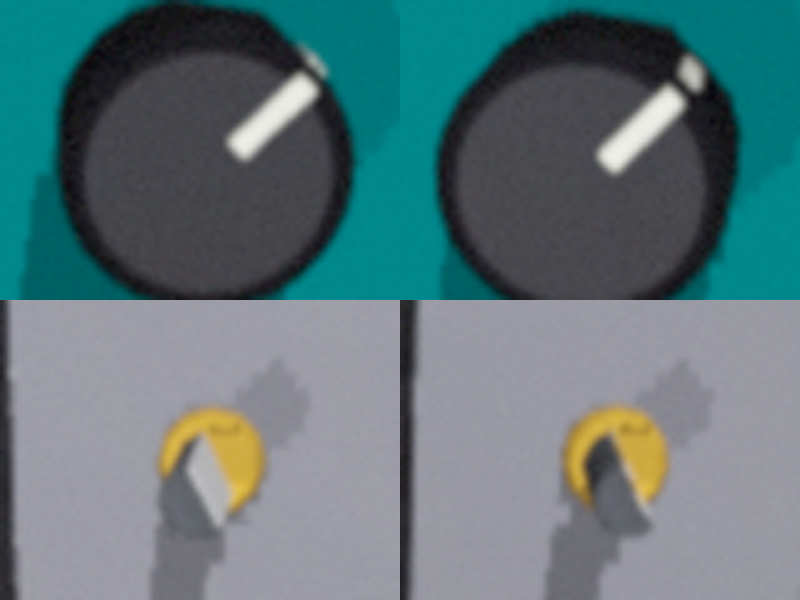

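```bash
python3 - <<'E'
from fit import *
look([.425,.293,.2],[180,0,-90],"p3.png",["plate_center"])
im,c=ld("p3"); h,s,v=hsv(im); m=(s<60)&(v>110); m=cv2.morphologyEx(m.astype(np.uint8),cv2.MORPH_OPEN,np.ones((3,3)))
for z in(.006,.010):
  u=proj(c,[.4247,.2925,.006]); cn=blob(m,u+[0,14]); print("p3",z,square(c,cn,z))
# angles: crop scale 5 (400x300 from 80x60)
def px(n,p,x,y):
    off={"k1":(0,0,352,221),"k2":(400,0,268,220),"r1":(0,300,279,212),"r2":(400,300,356,215)}[n]
    return (x-off[0])/5-40+off[2]-.4,(y-off[1])/5-30+off[3]-.4
for n,A,B,C in(("k1",(240,148),(312,82),(208,177)),("k2",(608,163),(680,92),(582,190))):
    _,c=ld(n); a,b,k=[onz(c,*px(n,0,*q),.026)[:2] for q in(A,B,C)]
    print(n,np.degrees(np.arctan2(*(b-a)[::-1])),np.degrees(np.arctan2(*(b-k)[::-1])),"centre",k)
for n,A,B in(("r1",(189,467),(219,528)),("r2",(622,470),(652,529))):
    _,c=ld(n); a,b=[onz(c,*px(n,0,*q),.126)[:2] for q in(A,B)]
    d=b-a; nrm=np.array([-d[1],d[0]]);nrm/=np.linalg.norm(nrm); print(n,np.linalg.norm(d)*1e3,"normal",np.degrees(np.arctan2(nrm[1],nrm[0])),"axis",(a+b)/2-nrm*.001)
E
```

```text
p3.png 10.61 [0.425 0.293 0.2  ] [-180.     -0.    -90.01] {'plate_center': [([321.3, 200.2], 0.79), ([473.3, 156.0], 0.68), ([252.2, 302.9], 0.65)]}
p3 0.006 (array([0.42471655, 0.29177014]), array([57.1, 57.6]), 8.5526123046875)
p3 0.01 (array([0.42473294, 0.29098172]), array([56.4, 56.9]), 8.552594184875488)
k1 43.844418157937795 43.740745848040326 centre [ 0.45385151 -0.32227198]
k2 44.49111056943277 44.88305662150534 centre [ 0.4540556  -0.32225508]
r1 8.772308136462192 normal 24.223747177918263 axis [ 0.57495189 -0.06217482]
r2 8.77141841409015 normal 27.51704723805735 axis [ 0.57440333 -0.06260693]
```

```bash
python3 - <<'E'
from h import *
def s(t):
    a=manip.get_state(); print(t,round(a["clock"],2),a["position"].round(4),a["tcp_rot"].round(1),"w",round(a["width"],4),"g",round(a["grip_force"],1),a["contact_force"].round(1))
P=[.4247,.2920]
manip.gripper_to(.070)
manip.move_ptp(P+[.06],[180,0,98.5]); s("above")
print(manip.movel(P+[.022],feed=.1,contact_N=4)); s("22")
print(manip.movel(P+[.0],feed=.02,contact_N=3)); s("touch")
z=manip.get_state()["position"][2]
manip.movel(P+[z+.002],feed=.05)
manip.gripper_to(.045); s("closed")
manip.movel(P+[.10],feed=.1); s("up")
im=vision.snapshot("wrist"); save(im,"g1.png")
im2=vision.snapshot("top")
cv2.imwrite("pics/m3.png",np.hstack([im[200:480,120:520],im2[200:480,100:500]])[:,:,::-1])
E
```

```text
above 13.49 [0.4247 0.292  0.0601] [180.   -0.   98.5] w 0.07 g 0.0 [ 0.9  0.3 -0.1]
False
22 14.03 [0.4246 0.2921 0.0219] [-180.    -0.    98.5] w 0.07 g 0.0 [-0.4  0.8 -0.4]
True
touch 14.89 [0.4246 0.2919 0.0034] [-180.     0.    98.5] w 0.0698 g 3.8 [-2.1 -2.   7.4]
closed 15.43 [0.4264 0.2928 0.0074] [179.9  -0.   98.5] w 0.0537 g 67.2 [-1.7 -3.9 23.3]
up 16.52 [0.4244 0.2917 0.0993] [-1.799e+02  1.000e-01  9.850e+01] w 0.0537 g 63.1 [ 0.4  0.2 -0.8]
```

View pics/m3.png

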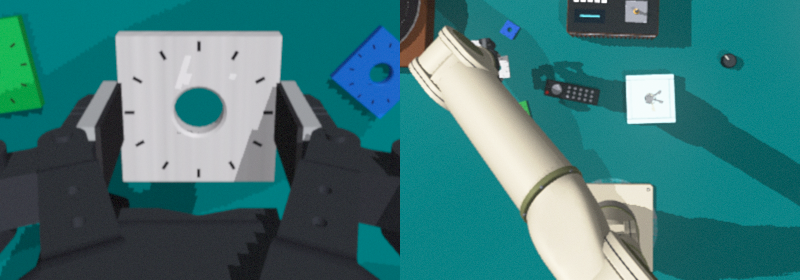

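The plate is gripped and the large white one was taken. It appears slightly forward of the pads, so I'll measure how it sits in the hand from its corners and the hole.

```bash
python3 - <<'E'
import cv2
im=cv2.imread("pics/g1.png"); cv2.imwrite("pics/m4.png",cv2.resize(im[220:390,220:420],(800,600)[:1]*1+(680,)) if 0 else cv2.resize(im[220:370,220:420],(800,600),interpolation=cv2.INTER_CUBIC))
E
```

```text
(no output)
```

View pics/m4.png

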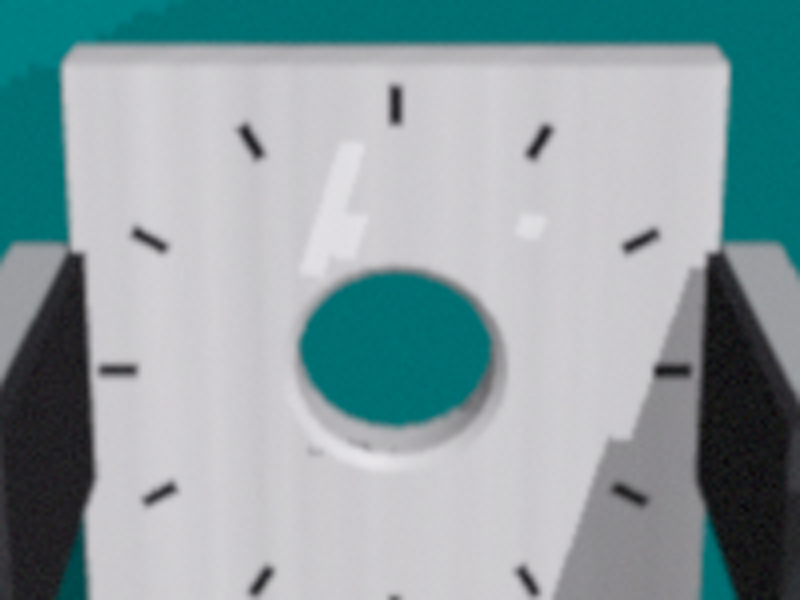

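```bash
cat > pnp.py <<'E'
from h import *
def plate_in_tool(uv,name="wrist",half=.028):
    # plate top corners in tool axes (x up in image, y right)
    O=np.array([[half,-half,0],[half,half,0],[-half,-half,0],[-half,half,0]])
    p=vision.camera_params("wrist"); K=np.array(p["camera_matrix"]); M=np.array(p["mount"])
    ok,r,t=cv2.solvePnP(O,np.array(uv,float),K,None)
    F=np.diag([1.,-1,-1]); Rm=M[:3,:3]@F@cv2.Rodrigues(r)[0]; tt=M[:3,:3]@F@t[:,0]+M[:3,3]
    return tt,R.from_matrix(Rm).as_euler('xyz',degrees=True)
E
python3 - <<'E'
from pnp import *
print(plate_in_tool([(235.4,235.6),(401.6,235.6),(242.8,381.3),(395.2,381.3)]))
E
```

```text
(array([-0.00032745,  0.00122795,  0.00187267]), array([-0.33818498, -0.51000599, -0.16240013]))
```

```bash
python3 - <<'E'
from h import *
def s(t):
    a=manip.get_state(); print(t,round(a["clock"],2),a["position"].round(4),a["tcp_rot"].round(1),"w",round(a["width"],4),"g",round(a["grip_force"],1),a["contact_force"].round(1))
P=[.5744,-.0618]
manip.movel([.4247,.292,.18],feed=.2)
manip.move_ptp(P+[.17],[180,0,88.7]); s("above")
print(manip.movel(P+[.125],feed=.06,contact_N=4)); s("a")
print(manip.movel(P+[.104],feed=.02,contact_N=4)); s("touch")
im=vision.snapshot("wrist"); save(im,"g2.png"); im2=vision.snapshot("scene")
cv2.imwrite("pics/m5.png",np.hstack([im[200:480,120:520],cv2.resize(im2[190:290,210:350],(392,280))])[:,:,::-1])
E
```

```text
above 18.61 [ 0.5744 -0.0597  0.17  ] [-180.    -0.    88.9] w 0.054 g 63.0 [ 0.1  1.  -0. ]
False
a 19.51 [ 0.5747 -0.0618  0.1254] [180.    0.   88.7] w 0.0539 g 63.0 [0.1 0.5 0.5]
True
touch 20.29 [ 0.5743 -0.0618  0.1085] [-180.     0.    88.7] w 0.0535 g 64.8 [-1.4 -0.2  4.6]
```

View pics/m5.png

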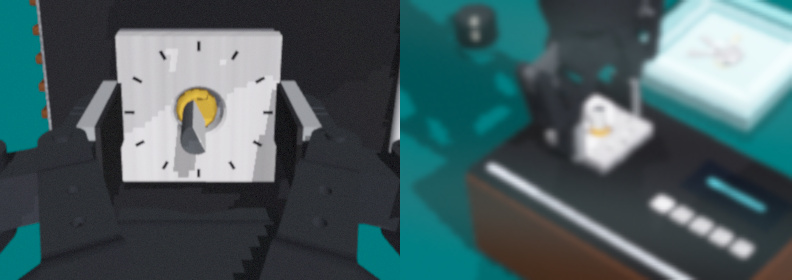

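Contact came at the expected height. The bush sits about 1 mm left of and above the hole's centre, so I'll nudge the plate before letting go.

```bash
python3 - <<'E'
from fit import *
def s(t):
    a=manip.get_state(); print(t,round(a["clock"],2),a["position"].round(4),a["tcp_rot"].round(1),"w",round(a["width"],4),"g",round(a["grip_force"],1),a["contact_force"].round(1))
manip.movel([.5744,-.0618,.1105],feed=.05)
manip.movel([.5736,-.0614,.1105],feed=.05)
print(manip.movel([.5736,-.0614,.105],feed=.02,contact_N=3)); s("touch")
manip.gripper_to(.075); s("open")
manip.movel([.5736,-.0614,.15],feed=.08)
manip.movel([.5736,-.0630,.23],feed=.2)
look([.5736,-.0630,.23],[180,0,90],"q1.png",["plate_center","shaft_tip"],True)
im,c=ld("q1"); u=proj(c,[.5747,-.062,.107]); x,y=u.round().astype(int)
h,s_,v=hsv(im); m=(s_<40)&(v>180); m=cv2.morphologyEx(m.astype(np.uint8),cv2.MORPH_CLOSE,np.ones((9,9))); m=cv2.morphologyEx(m,cv2.MORPH_OPEN,np.ones((5,5)))
cn=blob(m,u); print(u,square(c,cn,.107))
cv2.imwrite("pics/m6.png",cv2.resize(im[y-60:y+60,x-80:x+80],(800,600),interpolation=cv2.INTER_CUBIC)); print(x,y)
E
```

```text
True
touch 21.12 [ 0.5739 -0.0614  0.1085] [-179.9    0.    88.7] w 0.0536 g 64.5 [-1.8 -0.3  5.8]
open 21.47 [ 0.5732 -0.0614  0.1076] [-179.9   -0.    88.7] w 0.075 g 0.0 [-0.1 -0.3 -0.6]
q1.png 23.09 [ 0.5734 -0.063   0.2295] [-1.7983e+02 -2.0000e-02  8.8710e+01] {'plate_center': [([321.2, 223.6], 0.74)], 'shaft_tip': [([318.3, 231.6], 0.47)]}
[319.08292489 224.94719631] (array([ 0.57496838, -0.06117414]), array([55.6, 55.7]), -1.2777252197265625)
319 225
```

View pics/m6.png

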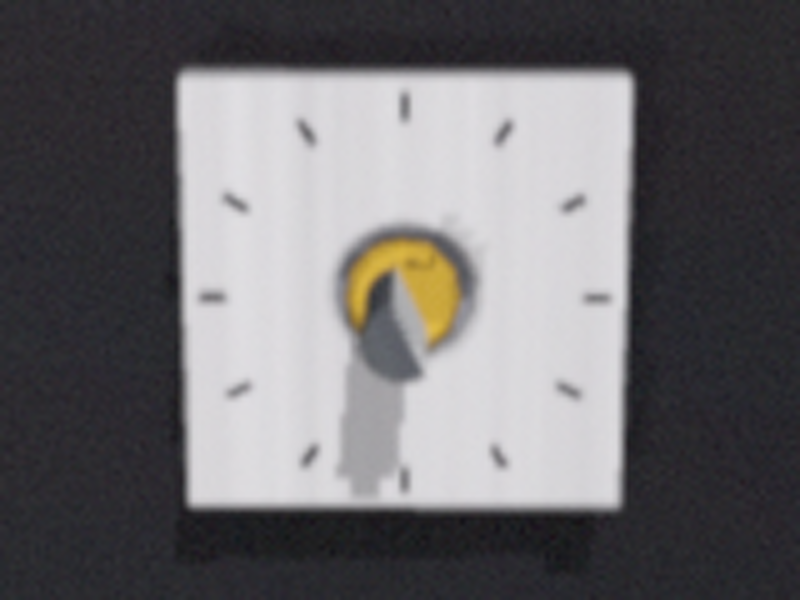

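The plate is flat and square, its hole is concentric with the bush, and the edge error is about 1 mm or less. Now I'll fetch the knob.

```bash
python3 - <<'E'
from fit import *
def s(t):
    a=manip.get_state(); print(t,round(a["clock"],2),a["position"].round(4),a["tcp_rot"].round(1),"w",round(a["width"],4),"g",round(a["grip_force"],1),a["contact_force"].round(1))
_,c=ld("q1"); f=lambda x,y:(319-80+x/5-.4,225-60+y/5-.4)
print("bush",onz(c,*f(405,294),.106)); a,b=[onz(c,*f(*q),.126)[:2] for q in((397,316),(425,378))]; d=b-a; n=np.array([-d[1],d[0]])/np.linalg.norm(d)
print("flat",np.degrees(np.arctan2(n[1],n[0])),(a+b)/2-n*.001)
P=[.4540,-.3223]
manip.gripper_to(.065)
manip.move_ptp(P+[.09],[180,0,108.7]); s("above")
print(manip.movel(P+[.013],feed=.08,contact_N=5)); s("down")
manip.gripper_to(.03); s("closed")
manip.movel(P+[.15],feed=.15); s("up")
im=vision.snapshot("wrist"); save(im,"g3.png")
cv2.imwrite("pics/m7.png",cv2.resize(im[230:380,220:420],(800,600),interpolation=cv2.INTER_CUBIC))
E
```

```text
bush [ 0.57504555 -0.06124336  0.106     ]
flat 22.298974662641495 [ 0.57480082 -0.06312485]
above 24.72 [ 0.4552 -0.3214  0.0906] [179.9   0.  108.8] w 0.0651 g 0.0 [ 0.   0.  -0.2]
False
down 25.83 [ 0.4544 -0.3225  0.0135] [180.    0.  108.7] w 0.0651 g 0.0 [ 0.7 -0.3  0.6]
closed 26.19 [ 0.4543 -0.3226  0.0138] [1.800e+02 1.000e-01 1.087e+02] w 0.0382 g 59.9 [-2.1  1.   4.4]
up 27.26 [ 0.4535 -0.322   0.149 ] [-1.799e+02 -1.000e-01  1.087e+02] w 0.0383 g 60.1 [-0.4  0.2 -1.8]
```

View pics/m7.png

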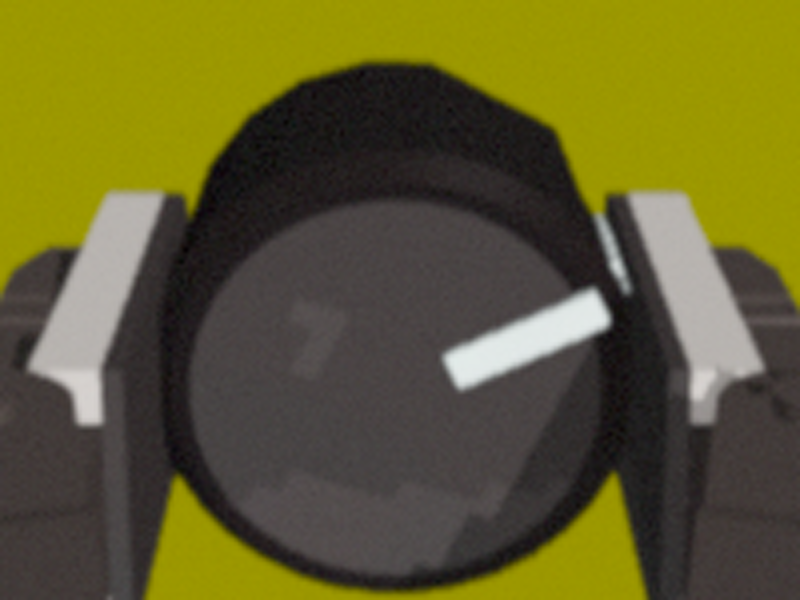

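The knob is held upright. Its top centre is at about pixel (318,327) and the pointer is up and to the right. I'll work out its pose in the hand.

```bash
python3 - <<'E'
from h import *
p=vision.camera_params("wrist"); M=np.array(p["mount"]); c=(np.array(p["camera_matrix"]),M[:3,:3],M[:3,3],p)
f=lambda x,y:(220+x/4-.4,230+y/4-.4)
T=[onz(c,*f(*q),-.0123) for q in((395,388),(452,372),(605,305),(188,388),(603,388),(395,198),(395,577))]
print(np.round(T,4)*1000); d=T[2]-T[1]; e=T[2]-T[0]
st=manip.get_state(); Rm=R.from_euler('xyz',st["tcp_rot"],degrees=True).as_matrix()
for k in(d,e):
    w=Rm@k; print(np.degrees(np.arctan2(w[1],w[0])))
E
```

```text
[[  1.3   1.1 -12.3]
 [  2.8   5.6 -12.3]
 [  8.5  17.6 -12.3]
 [  1.4 -15.4 -12.3]
 [  1.3  17.6 -12.3]
 [ 17.5   1.1 -12.3]
 [-15.8   1.1 -12.3]]
44.52697361410244
42.263371383853496
```

```bash
python3 - <<'E'
from h import *
def s(t):
    a=manip.get_state(); print(t,round(a["clock"],2),a["position"].round(4),a["tcp_rot"].round(1),"w",round(a["width"],4),"g",round(a["grip_force"],1),a["contact_force"].round(1),a["torque"].round(2))
P=[.5737,-.0630]
manip.movel([.4540,-.3223,.19],feed=.2)
manip.move_ptp(P+[.175],[180,0,89.1]); manip.pause(.2); s("above")
print(manip.movel(P+[.144],feed=.06,contact_N=5)); s("a")
print(manip.movel(P+[.1245],feed=.015,contact_N=5)); s("touch")
im=vision.snapshot("wrist"); save(im,"g4.png")
E
```

```text
above 28.96 [ 0.5735 -0.0645  0.175 ] [-180.    0.   89.] w 0.0381 g 60.2 [ 0.4  0.3 -1.2] [ 0.01 -0.03 -0.05]
False
a 29.62 [ 0.5738 -0.0629  0.144 ] [-180.    -0.    89.1] w 0.0379 g 60.2 [-0.2 -0.6  0.2] [-0.02 -0.04  0.03]
True
touch 30.86 [ 0.5736 -0.063   0.1249] [-180.     0.    89.1] w 0.0382 g 60.4 [-1.3  0.1  5.4] [-0.    0.06  0.02]
```

It went home at the expected height with no early contact. Now I'll press.

```bash
python3 - <<'E'
from h import *
def s(t):
    a=manip.get_state(); print(t,round(a["clock"],2),a["position"].round(4),a["tcp_rot"].round(1),"w",round(a["width"],4),"g",round(a["grip_force"],1),a["contact_force"].round(1),a["torque"].round(2))
manip.pause(.4); s("home")
print(manip.movel([.5737,-.0630,.1190],feed=.01,contact_N=14)); s("press")
manip.pause(1.0); s("hold")
im=vision.snapshot("wrist"); save(im,"g5.png"); cv2.imwrite("pics/m8.png",im[180:480,120:520,::-1])
E
```

```text
home 31.31 [ 0.5736 -0.063   0.1247] [-180.    -0.    89.1] w 0.0379 g 60.4 [0.5 0.1 5.2] [ 0.03 -0.06  0.02]
True
press 31.7 [ 0.5738 -0.063   0.1226] [-180.     0.    89.1] w 0.038 g 61.2 [-3.5  0.1  8.8] [-0.02  0.69 -0.  ]
hold 32.7 [ 0.5738 -0.063   0.1227] [-180.     0.    89.1] w 0.038 g 61.2 [-4.1 -0.3  8.2] [0.01 0.71 0.01]
```

View pics/m8.png

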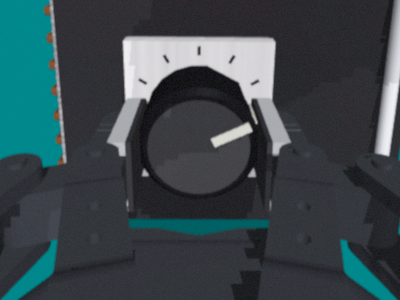

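```bash
python3 - <<'E'
from h import *
def s(t):
    a=manip.get_state(); print(t,round(a["clock"],2),a["position"].round(4),a["tcp_rot"].round(1),"w",round(a["width"],4),"g",round(a["grip_force"],1),a["contact_force"].round(1),a["torque"].round(2))
print(manip.movel([.5733,-.0630,.1215],feed=.01,contact_N=12)); manip.pause(.3); s("press")
z=manip.get_state()["position"][2]
if manip.get_state()["contact_force"][2]<16:
    print(manip.movel([.5733,-.0630,.1200],feed=.01,contact_N=12)); manip.pause(.5); s("press2")
E
```

```text
False
press 33.3 [ 0.5738 -0.063   0.1225] [180.    0.   89.1] w 0.0381 g 61.4 [-2.6  0.5 11.5] [0.02 0.6  0.  ]
True
press2 34.01 [ 0.5739 -0.063   0.1226] [1.799e+02 1.000e-01 8.910e+01] w 0.038 g 61.2 [-4.5  0.5 10.1] [ 0.02  0.89 -0.03]
```

Force of about 11 N with z no longer falling (about 3 mm below rest) shows the shaft is at the bottom of its travel. I'm handing in.

```bash
python3 - <<'E'
from h import *
print(manip.hand_in())
E
```

```text
the job is handed in; nothing more can be done
None
```

I handed the job in at about 34 s of the 64 s allowed, with the plate seated square on the plinth and the knob home on the D-shaft, still gripped and pressed to the bottom at about 11 N; no verdict came back.

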